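# Set out the bar counter from the stack

### The job

Unpack the stack on the bar counter and set each thing upright in the black-rimmed tray that matches its outline and size: the shaker in the small round tray, the jar in the large round tray, the square tin in the square tray and the long straw box in the long tray, each flat on the tray floor inside the rim. Clear everything off the straw box before you move it, set things down gently without dropping or tipping them, and leave the drinks can and the cup standing where they are.

Things in the scene. Friction and masses are not known exactly. Their poses are not given: they have to be found in the camera images.
- strawbox_mid (a point): Centre (half-way up) of the loose straw box, the bottom of the stack, standing on the counter: a closed wooden box with a flat, darker wooden lid, 170 mm long (its x axis), 56 mm wide (y), 60 mm high (z up), about 0.35 kg. The tin and the jar stand side by side on its lid, centred across its width, their centres about 52 mm either side of its middle; which is at which end varies.
- tin_mid (a point): Centre (half-way up) of the loose square steel tin with a flat dark lid, 50 x 50 mm, 60 mm high (z up), x and y axes along its sides, about 0.2 kg. It stands on the straw box with its sides parallel to the box's, and carries the shaker.
- jar_mid (a point): Centre (half-way up) of the loose round amber glass jar with a brass lid and a paper label, straight-sided, 56 mm in diameter, 60 mm high (z up), about 0.25 kg. It stands on the straw box beside the tin, with nothing on it.
- shaker_mid (a point): Centre (half-way up) of the loose small round glass shaker with a steel top with holes, straight-sided, 40 mm in diameter, 56 mm high (z up), about 0.12 kg. It stands on the tin's lid, the top of the stack.
- long_tray: Long grey tray with a black rim, for the straw box: 190 mm inside along its x axis, 76 mm inside along its y axis, floor 3 mm above the counter, rim 9 mm above the counter and 4 mm thick. Fixed to the counter. Origin at the centre of its underside, on the counter; z up. 
- square_tray: Square grey tray with a black rim, for the tin: 70 x 70 mm inside, x and y axes along its sides, floor 3 mm above the counter, rim 9 mm above the counter and 4 mm thick. Fixed to the counter. Origin at the centre of its underside, on the counter; z up. 
- round_tray: Large round grey tray with a black rim, for the jar: 76 mm inside diameter, floor 3 mm above the counter, rim 9 mm above the counter and 4 mm thick. Fixed to the counter. Origin at the centre of its underside, on the counter; z up. 
- small_tray: Small round grey tray with a black rim, for the shaker: 60 mm inside diameter, floor 3 mm above the counter, rim 9 mm above the counter and 4 mm thick. Fixed to the counter. Origin at the centre of its underside, on the counter; z up. 
- can: Bystander: a loose full red drinks can, 66 mm in diameter, 115 mm high, standing on the far part of the counter. Origin at the centre of its underside. Leave it alone.
- cup: Bystander: a loose empty clear plastic cup, 80 mm across the rim, 110 mm high, standing on the far part of the counter. Origin at the centre of its underside. Leave it alone.
There are look-alikes about, which are no part of the job. What is shaped like the small_tray but pink or purple is not meant.

How it is judged:
By the outcome, as a careful person would: the job done as asked, in the order asked, and still so for the second after the job is handed in, with the robot touching nothing.
It also fails if it takes over 120 s, if anything falls off the work surface, if the arm or the gripper's body presses on something with over 40 N, if the wrist force passes 120 N, or if a joint passes its speed limit or range.

### The arm

A 6-joint arm with a two-finger parallel gripper is mounted at the origin on the work surface. World frame = base frame: x ahead of the robot, y to its left, z up, the work surface at z = 0. Lengths are in mm, angles in rad, forces in N, time in s.
With the tool pointing down it reaches from about 150 to 775 mm from the base axis. Payload 6.1 kg.
Tool frame: the origin (TCP) lies at the very end of the fingers, on their centre line; the grasp point (between the pads) lies 19 mm behind it; z points along the fingers, x is the direction in which the jaws open and shut, and the axes are right-handed (so a half turn about z gives the same grasp; the last joint's range is limited). The gripper opens to 85 mm and grips with 20 to 120 N. Pads are 22 mm wide; open, the fingers measure 114 mm over their backs; the gripper's body (76 mm by 85 mm) begins 54 mm behind the grasp point. The pads swing forward as they close: fully open they stand 13 mm farther back than shut.
Start: joints at [1.105, 0.126, -0.04, 1.405, 0, 1.571], TCP at [235.788, 469.054, 231.295] pointing down, gripper open.
Joint ranges: [-2.72, 2.72], [-0.95, 1.95], [-1.27, 1.35], [-1.78, 2.02], [-1.46, 1.47], [-3.14, 3.14]. Speed limits (rad/s): [2.39, 2.39, 3.01, 3.14, 3.14, 3.14].

### API

Orientations are given as a rotation vector (axis times angle).
In Python, from station import * gives the robot as it stands. The module is installed in compiled form; this text tells all that it offers. Calls block until the motion is done:
- reach(position, orientation): joint-space move of the TCP to a pose.
- servo_line(position, vel=150, frame=None, guard=None): straight line of the TCP; frame=None keeps the orientation; vel is the mean speed in mm/s. With guard (N) it stops when the force on the tool has changed by that much, and returns True; else False.
- movej(angles): joint-space move.
- let_go() and close_gripper(): open the fingers fully, or close them until they stop; the grip force is fixed at half the most.
- pause(seconds).
- solve_ik(position, orientation): joint angles nearest the present ones, or None.
- sense(): the state.
- read_camera(name): name is "scene" or "top"; returns a dict with "color" (400x640x3 uint8, blue, green, red), "intrinsics" (3x3 intrinsics, pixels), "k1" (the pictures are not rectified: a ray, as slopes to the right and down, at radius r is drawn at 1 + k1 r^2 times it, then the intrinsics apply), "extrinsics" (4x4, takes a point from camera to world coordinates). Camera axes: x right, y down, z forward; pixel columns grow to the right and rows downward; lengths in mm; the calibration is good to about 2 mm. A picture is of the moment at which its call begins. There is no depth.
A pose or a line that the arm cannot do raises MotionError and nothing moves.
- close_job(): hands the job in, once; it reports no verdict.
Trained networks look in a picture, given as the dict that the camera call returned (one of the last four; its "shot" number tells which), for a name from the list of things; names that differ only in an ending like _2 or _b are one class to them, and where a whole thing is asked for, a point or a joint stands for the part that bears it (a point fixed in the world has none). Each returns a list of dicts, best first, with "conf" (0 to 1); they miss things now and then, are a little off and sometimes report something else, mostly with a low value. They report only what shows in the picture. A call takes as long as a camera call. They do not tell look-alikes from the thing itself.
- regions_of(thing, picture): "mask" (400x640 bool, what is visible of it) and "uv" ([column, row] in pixels, amid what is visible of it).
- landmark_of(thing, picture): "uv" ([column, row] in pixels: a listed point, or the origin of a listed thing).
The state is a dict: "time_s": time; "q": joint angles; "joint_vel": joint speeds; "joint_efforts": joint torques, N m; "tool_pos": TCP position; "orientation": TCP orientation; "force": force on the tool from outside, world axes, zero at the start; "moment": the same for the moment, N m; "gripper_width": finger opening in mm.
Only numpy, scipy, OpenCV 4.12 (cv2) and the standard library are available. Lean on these libraries where they do the work, as an engineer would, in place of code of your own. Each camera call takes 0.05 s, during which the arm holds its last target. There are 200 camera calls.

## Working session

There is one attempt and no reset: what is moved stays moved. The work goes in short steps, each a Python script; the robot and the scene stay as the last script left them, time stands still between calls to the robot, and variables do not carry over. Pictures are saved under pics/ and viewed, about 12 in all and at most 16, crops included, and the job is handed in when it is done.

```bash
mkdir -p pics; cat > h.py <<'E'
from station import *
import numpy as np, cv2
from scipy.spatial.transform import Rotation as R
def ray(p,uv):
    K=p["intrinsics"];k=p["k1"];T=np.array(p["extrinsics"])
    d=np.array([(uv[0]-K[0][2])/K[0][0],(uv[1]-K[1][2])/K[1][1]]);s=d.copy()
    for _ in range(30): s=d/(1+k*(s@s))
    v=T[:3,:3]@np.array([s[0],s[1],1]);return T[:3,3],v
def at(p,uv,z):
    o,v=ray(p,uv);return o+v*(z-o[2])/v[2]
def proj(p,X):
    K=np.array(p["intrinsics"]);T=np.array(p["extrinsics"]);c=T[:3,:3].T@(np.array(X,float)-T[:3,3])
    s=c[:2]/c[2];s=s*(1+p["k1"]*(s@s));return K[:2,:2]@s+K[:2,2]
E
python3 - <<'E'
from h import *
for n in ("scene","top"):
    p=read_camera(n);cv2.imwrite(f"pics/{n}0.png",p["color"]);print(n,np.round(np.array(p["extrinsics"]),2).tolist(),np.array(p["intrinsics"]).tolist(),p["k1"])
    Z=dict(strawbox_mid=30,tin_mid=90,jar_mid=90,shaker_mid=148)
    for t in ["strawbox_mid","tin_mid","jar_mid","shaker_mid","long_tray","square_tray","round_tray","small_tray","can","cup"]:
        for l in landmark_of(t,p)[:3]: print(t,np.round(l["uv"],1),round(l["conf"],2),np.round(at(p,l["uv"],Z.get(t,0)),0))
print(sense()["orientation"],sense()["time_s"])
E
```

```text
scene [[0.39, 0.54, -0.75, 1522.05], [0.92, -0.24, 0.31, -372.28], [-0.02, -0.81, -0.59, 817.06], [0.0, 0.0, 0.0, 1.0]] [[447.54876292244137, 0.0, 320.07567240862636], [0.0, 447.54876292244137, 197.62934020352552], [0.0, 0.0, 1.0]] -0.06737171493183537
strawbox_mid [394.4 179.7] 0.69 [533. 290.  30.]
strawbox_mid [383.2 154.1] 0.46 [380. 336.  30.]
tin_mid [383.8 153.8] 0.8 [467. 285.  90.]
jar_mid [411.2 168.2] 0.73 [575. 318.  90.]
shaker_mid [383.4 141.5] 0.66 [486. 268. 148.]
square_tray [322.1 197.9] 0.94 [490.  60.   0.]
round_tray [281.8 206.9] 0.7 [482. -69.   0.]
small_tray [355.  224.5] 0.7 [647.  95.   0.]
small_tray [280.5 237.7] 0.53 [ 614. -119.    0.]
can [397.6 240.5] 0.58 [757. 170.   0.]
cup [280.8 274.5] 0.83 [ 747. -164.    0.]
top [[0.01, -0.99, 0.16, 442.96], [-1.0, -0.02, -0.03, 2.38], [0.03, -0.16, -0.99, 1222.34], [0.0, 0.0, 0.0, 1.0]] [[483.3829747809085, 0.0, 321.2110148249227], [0.0, 483.3829747809085, 201.19916189188868], [0.0, 0.0, 1.0]] 0.03668741330217423
strawbox_mid [189.3 240.3] 0.72 [533. 292.  30.]
tin_mid [187.  260.6] 0.56 [482. 280.  90.]
jar_mid [173.2 212.7] 0.77 [593. 319.  90.]
shaker_mid [182.  258.3] 0.75 [485. 277. 148.]
long_tray [439.1 242.7] 0.97 [ 539. -330.    0.]
square_tray [275.5 268.2] 0.77 [469.  83.   0.]
small_tray [273.5 197.1] 0.88 [649.  93.   0.]
small_tray [348.1 212.3] 0.71 [613. -98.   0.]
small_tray [316.  213.1] 0.59 [610. -16.   0.]
can [246.7 152. ] 0.72 [766. 166.   0.]
cup [376.  159.1] 0.67 [ 754. -171.    0.]
[-2.67414196e+00 -1.64880357e+00 -3.92041000e-05] 1.1
```

```bash
python3 -c "
import cv2
a=cv2.imread('pics/top0.png')[110:330,130:510]
cv2.imwrite('pics/top0c.png',cv2.resize(a,None,fx=2.1,fy=2.1,interpolation=2))
a=cv2.imread('pics/scene0.png')[90:330,180:500]
cv2.imwrite('pics/scene0c.png',cv2.resize(a,None,fx=2.4,fy=2.4,interpolation=2))"
```

```text
(no output)
```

View pics/top0c.png

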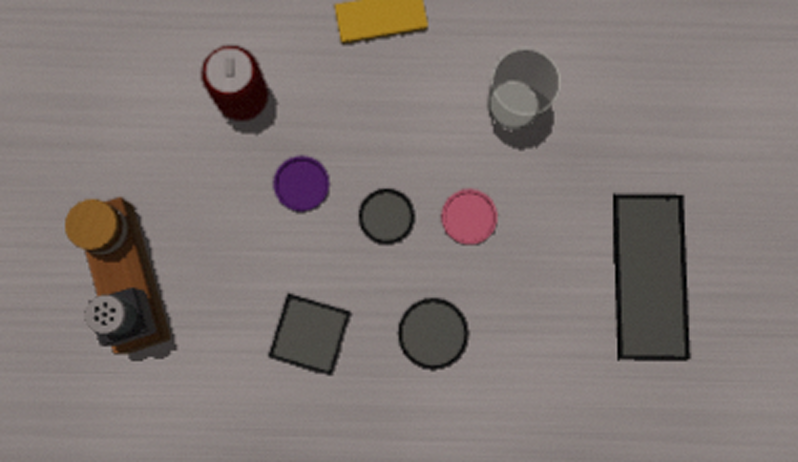

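View pics/scene0c.png

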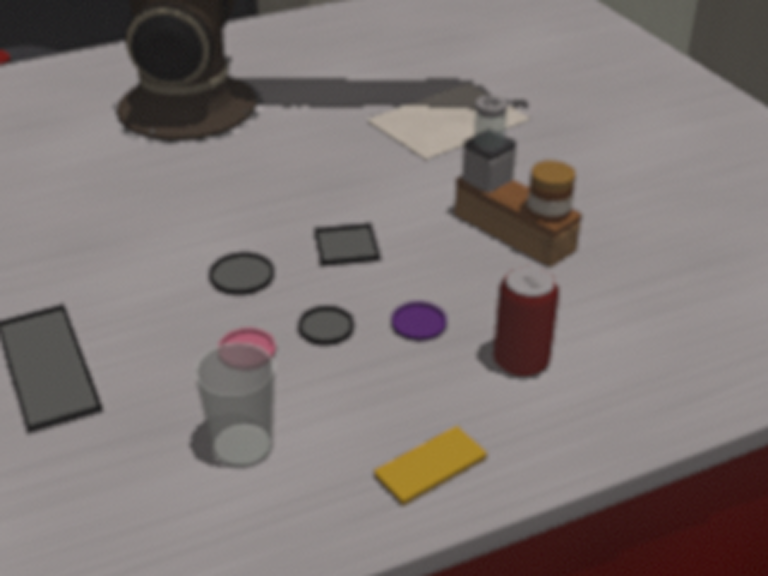

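The top view shows the stack at the left, with the tin and shaker near (180,259) and the jar at (175,218). The grey trays are small round (314,213), large round (336,268), square (278,269) and long (439,242). The purple and pink discs are decoys. Next I'll fit the trays by contour and the stack by silhouette in both cameras.

```bash
cat >> h.py <<'E'
def pts(kind,x,y,yaw,z0,h,a,b=None):
    if kind=="cyl":
        t=np.linspace(0,2*np.pi,24,endpoint=False);q=np.c_[a/2*np.cos(t),a/2*np.sin(t)]
    else:
        q=np.array([[1,1],[1,-1],[-1,-1],[-1,1]])*[a/2,b/2]
        c,s=np.cos(yaw),np.sin(yaw);q=q@np.array([[c,s],[-s,c]])
    return np.array([[x+u,y+v,z] for z in (z0,z0+h) for u,v in q])
S=8
def sil(p,bodies):
    m=np.zeros((400,640),np.uint8)
    for B in bodies:
        uv=np.array([proj(p,X) for X in B],np.float32)
        cv2.fillConvexPoly(m,np.round(cv2.convexHull(uv)*16).astype(np.int32),1,shift=4)
    return m>0
def stack(v):
    x,y,w,dx,dy=v;c,s=np.cos(w),np.sin(w)
    return [pts("box",x,y,w,0,60,170,56),pts("box",x-52*c,y-52*s,w,60,60,50,50),
      pts("cyl",x+52*c,y+52*s,0,60,60,56),pts("cyl",x-52*c+dx,y-52*s+dy,0,120,56,40)]
def trays(p):
    g=cv2.GaussianBlur(p["color"],(0,0),.7).astype(int);mx=g.max(2)
    m=((mx<105)&(mx-g.min(2)<22)).astype(np.uint8)
    out=[]
    for c in cv2.findContours(m,cv2.RETR_EXTERNAL,cv2.CHAIN_APPROX_NONE)[0]:
        if cv2.contourArea(c)<250: continue
        w=np.array([at(p,u,9)[:2] for u in c[:,0]],np.float32)
        r=cv2.minAreaRect(w);out.append((r,cv2.contourArea(w),w.mean(0)))
    return out
E
python3 - <<'E'
from h import *
from scipy.optimize import minimize
P=[read_camera("top"),read_camera("scene")]
g=P[0]["color"]; print("bg",g[300,300],"tray",g[242,440],g[269,278])
for r,a,m in trays(P[0]): print(np.round(r[0]),np.round(r[1]),round(r[2],1),round(a))
M=[]
for p in P:
    u=np.zeros((400,640),bool)
    for t in ("strawbox_mid","tin_mid","jar_mid","shaker_mid"):
        r=regions_of(t,p)
        if r: u|=r[0]["mask"]; print(t,r[0]["conf"],np.round(r[0]["uv"],1),r[0]["mask"].sum())
    M.append(u)
def cost(v):
    return sum(1-(s&m).sum()/(s|m).sum() for s,m in ((sil(p,stack(v)),m) for p,m in zip(P,M)))
v0=np.array([533,291,.36,0,0])
b=minimize(cost,v0,method="Nelder-Mead",options=dict(initial_simplex=np.vstack([v0]+[v0+d for d in np.diag([10,10,.15,6,6])]),maxiter=250))
print(np.round(b.x,3),b.fun)
np.save("stack.npy",b.x)
im=[]
for p,(r,c) in zip(P,((190,150),(115,350))):
    f=6;q=cv2.resize(p["color"][r:r+95,c:c+65],None,fx=f,fy=f,interpolation=2)
    for B in stack(b.x):
        uv=np.array([proj(p,X) for X in B]);n=len(B)//2
        for k in (0,n): cv2.polylines(q,[np.int32((uv[k:k+n]-[c,r]+.5)*f)],True,(0,255,0),1)
    im.append(q)
cv2.imwrite("pics/fit.png",np.hstack(im))
E
```

```text
bg [130 132 139] tray [66 71 72] [73 78 79]
[198. 635.] [153.  66.] 89.4 5505
[185. 419.] [181.  66.] 74.9 6115
[470. -68.] [85. 84.] 64.3 5551
[467.  78.] [82. 81.] 74.6 6212
[486. 295.] [60. 76.] 17.9 2463
[530. 269.] [189.  63.] 1.8 1689
[ 543. -329.] [199.  89.] 0.6 17032
[610. -10.] [69. 68.] 0.9 3711
[ 757. -174.] [ 82. 126.] 85.9 8159
[1013. -494.] [382. 789.] 0.6 71641
[1071.  -14.] [414. 243.] 89.9 47048
[1057.  655.] [326. 213.] 89.7 33988
strawbox_mid 0.75 [191.8 238.9] 1021
tin_mid 0.77 [194.9 263.9] 327
jar_mid 0.64 [172.4 215.5] 637
shaker_mid 0.65 [183.1 259.3] 369
strawbox_mid 0.93 [395.2 181.6] 1024
tin_mid 0.79 [385.4 157.1] 369
jar_mid 0.84 [407.5 169.2] 401
shaker_mid 0.64 [383.5 138.7] 259
[ 5.29292e+02  2.93697e+02  3.41000e-01  2.50900e+00 -2.40100e+00] 0.16396119130494125
```

View pics/fit.png

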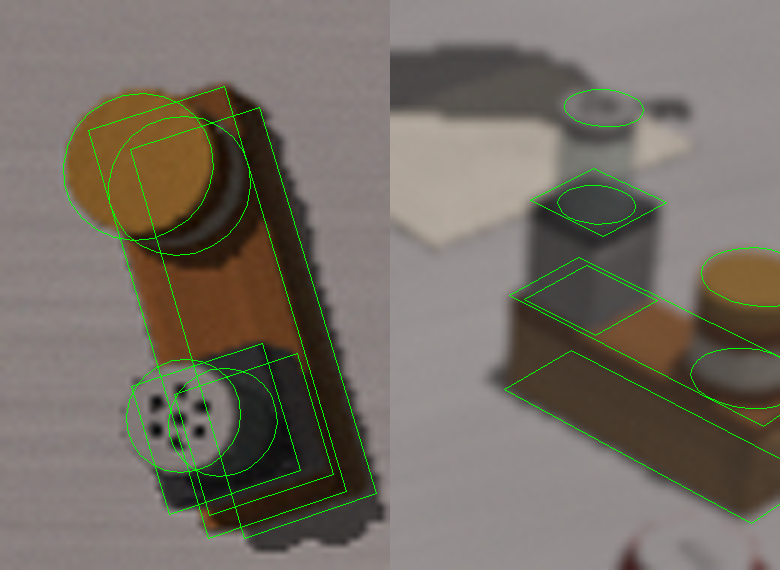

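The fit is good to a few mm, and the measured tray sizes match their specs. I'll start with the shaker.

```bash
cat >> h.py <<'E'
def ori(a): return (R.from_euler("z",a)*R.from_euler("x",np.pi)).as_rotvec()
def best(pos,a):
    q=np.array(sense()["q"]);c=[]
    for k in (-1,0,1):
        s=solve_ik(pos,ori(a+k*np.pi))
        if s is not None: c.append((np.abs(np.array(s)-q).max(),a+k*np.pi))
    return min(c)[1]
H=16
def say(t): s=sense();print(t,"t",round(s["time_s"],1),"p",np.round(s["tool_pos"],1),"F",np.round(s["force"],1),"w",round(s["gripper_width"],1),flush=True)
def pick(x,y,a,z0,zc=220):
    a=best([x,y,zc],a);reach([x,y,zc],ori(a))
    g=servo_line([x,y,z0+H],vel=90,guard=15);say(f"down {g}")
    close_gripper();say("grip")
    servo_line([x,y,z0+H+15],vel=40);servo_line([x,y,zc],vel=150);say("lift")
    return a
def place(x,y,a,zc=220,z0=3):
    reach([x,y,zc],ori(a));servo_line([x,y,z0+H+8],vel=120);pause(.3);say("over")
    g=servo_line([x,y,z0+H-3],vel=12,guard=3);say(f"set {g}")
    let_go();pause(.2);servo_line([x,y,zc],vel=150);say("free")
E
python3 - <<'E'
from h import *
x,y,w,dx,dy=np.load("stack.npy");c,s=np.cos(w),np.sin(w)
a=pick(x-52*c+dx,y-52*s+dy,w+np.pi/2,120,zc=240)
place(610,-10,a)
p=read_camera("top");cv2.imwrite("pics/t1.png",cv2.resize(p["color"][190:290,150:370],None,fx=3.6,fy=3.6,interpolation=2))
E
```

```text
down False t 4.2 p [483.2 274.1 136.7] F [ 0.7 -0.8  0.5] w 85.3
grip t 4.7 p [483.  274.2 136.4] F [-0.4  1.1  2.5] w 38.6
lift t 5.9 p [482.5 273.8 239.1] F [-0.4  0.2 -0.9] w 38.7
over t 9.2 p [610.1 -10.   27.3] F [-1.  -1.  -1.2] w 39.1
set True t 9.8 p [609.9 -10.   19.4] F [-0.6  0.2  5. ] w 38.7
free t 12.0 p [609.6 -10.  219. ] F [-0.5 -0.2  0.1] w 85.4
```

View pics/t1.png

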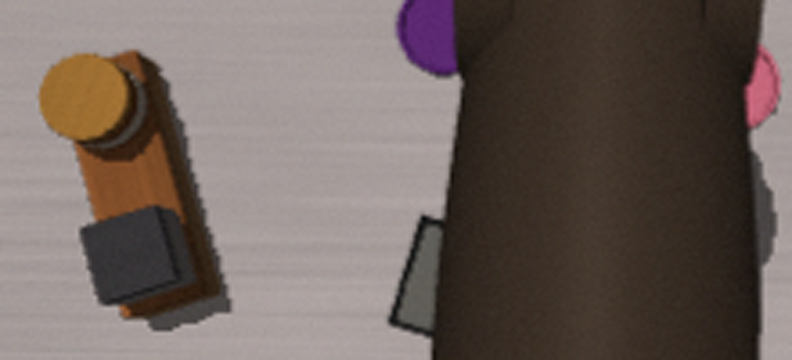

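The stack is undisturbed, with the tin lid at about (186,260.5) and the jar lid at (173.5,217). I'll check these against the fit, then move the jar and the tin.

```bash
python3 - <<'E'
from h import *
x,y,w,dx,dy=np.load("stack.npy");c,s=np.cos(w),np.sin(w)
p=read_camera("top")
tin=at(p,(186,260.4),120)[:2];jar=at(p,(173.2,216.9),120)[:2]
print(tin,jar,"fit",x-52*c,y-52*s,x+52*c,y+52*s,np.hypot(*(jar-tin)),np.arctan2(*(jar-tin)[::-1]))
mt=(tin+[x-52*c,y-52*s])/2;mj=(jar+[x+52*c,y+52*s])/2
if max(np.hypot(*(mt-tin)),np.hypot(*(mj-jar)))>4: raise SystemExit("disagree")
a=pick(*mj,w+np.pi/2,60);place(470,-68,a)
a=pick(*mt,w+np.pi/2,60)
da=np.radians(74.6)-a;da-=np.pi/2*np.round(da/(np.pi/2));place(467,78,a+da)
reach([350,-100,300],ori(np.pi/2+np.pi*np.round((a-np.pi/2)/np.pi)))
for n in("top","scene"):
    p=read_camera(n);cv2.imwrite(f"pics/{n}2.png",p["color"])
a=cv2.imread("pics/top2.png")[190:290,150:370];b=cv2.imread("pics/scene2.png")[110:260,240:460]
cv2.imwrite("pics/t2.png",np.vstack([cv2.resize(i,None,fx=2.4,fy=2.4,interpolation=2) for i in(a,b)]))
E
```

```text
[481.4893249  275.27609297] [579.17238888 309.71964998] fit 480.2820950507444 276.3172655585115 578.3013626771731 311.0767703590484 103.57769840819775 0.3389938287585891
down False t 15.1 p [579.1 310.6  76.6] F [-0.3  0.1  0.5] w 85.3
grip t 15.5 p [579.1 310.4  76.6] F [ 0.4 -0.9  3.2] w 55.0
lift t 17.0 p [578.4 310.2 218.9] F [ 0.2  0.5 -2.5] w 54.5
over t 20.6 p [470.2 -68.   27.3] F [-0.9 -0.2 -2.8] w 54.7
set True t 21.2 p [470.  -68.   19.6] F [-1.1  0.6  4.4] w 54.7
free t 23.3 p [469.6 -67.9 219.1] F [ 0.4  0.6 -0.6] w 85.2
down False t 26.4 p [481.2 276.   76.6] F [-0.   0.6  0.7] w 85.2
grip t 26.8 p [481.1 276.1  76.5] F [-0.9  1.4  2.3] w 49.2
lift t 28.3 p [480.5 275.6 218.9] F [-0.4  0.9 -1.9] w 49.4
over t 31.2 p [467.2  78.   27.2] F [-0.2 -0.  -1.7] w 49.7
set True t 31.8 p [466.9  78.   19.4] F [-1.2  0.5  4.9] w 49.6
free t 34.0 p [466.6  77.9 219.1] F [ 1.3 -0.2  0.4] w 85.1
```

View pics/t2.png

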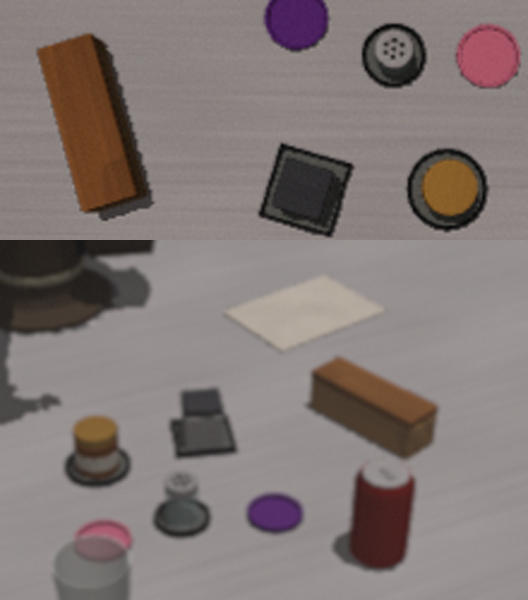

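The shaker, jar and tin stand inside their trays, and the box is bare. I'll measure its lid and the long tray, then move it.

```bash
python3 - <<'E'
from h import *
p=read_camera("top");hsv=cv2.cvtColor(p["color"],cv2.COLOR_BGR2HSV)
m=((hsv[...,1]>110)&(hsv[...,2]>75)).astype(np.uint8);m[:,:150]=0;m[:,240:]=0;m[:195]=0;m[290:]=0
c=max(cv2.findContours(m,0,cv2.CHAIN_APPROX_NONE)[0],key=cv2.contourArea)
r=cv2.minAreaRect(np.array([at(p,u,60)[:2] for u in c[:,0]],np.float32))
(x,y),(W,L),A=r;yaw=np.radians(A if W>L else A-90);print(r,yaw,np.load("stack.npy")[:3])
for q,a,_ in trays(p):
    if a>14000 and a<20000: print(q)
assert abs(max(W,L)-170)<10 and abs(min(W,L)-56)<8 and abs(yaw-.341)<.08
a=pick(x,y,yaw+np.pi/2,0)
t=np.radians(.6)-yaw
place(543,-329,a+t)
movej([1.105,.126,-.04,1.405,0,1.571]);say("home")
for n in("top","scene"):
    p=read_camera(n);cv2.imwrite(f"pics/{n}3.png",p["color"])
a=cv2.imread("pics/top3.png")[120:310,200:480];b=cv2.imread("pics/scene3.png")[130:330,150:430]
cv2.imwrite("pics/t3.png",np.hstack([cv2.resize(i[:190],None,fx=1.42*2,fy=1.42*2,interpolation=2) for i in(a[:,60:],b)])[:, :])
cv2.imwrite("pics/t3.png",np.vstack([cv2.resize(i[:190],None,fx=1.55,fy=1.55,interpolation=2) for i in(a,b)]))
E
```

```text
((531.0186767578125, 294.27813720703125), (167.82308959960938, 54.105628967285156), 18.699142456054688) 0.32636160315761337 [5.29291729e+02 2.93697018e+02 3.40783892e-01]
((542.8563842773438, -328.5164489746094), (199.48777770996094, 87.95188903808594), 0.5684236884117126)
down False t 39.1 p [531.3 294.4  16.4] F [ 0.3 -0.2 -0.2] w 85.8
grip t 39.5 p [531.3 294.4  16.4] F [ 0.3 -0.4  2.7] w 55.5
lift t 41.4 p [530.6 294.1 218.9] F [-0.8  0.  -3. ] w 55.6
over t 45.7 p [ 543.1 -329.1   27.3] F [ 0.3  0.8 -2.5] w 55.5
set True t 46.3 p [ 543.  -329.    19.4] F [-0.7  0.1  5.2] w 55.5
free t 48.4 p [ 542.7 -328.8  219. ] F [0.1 0.5 0.1] w 85.3
home t 51.4 p [236.3 468.8 231. ] F [0.3 0.9 0.5] w 85.1
```

View pics/t3.png

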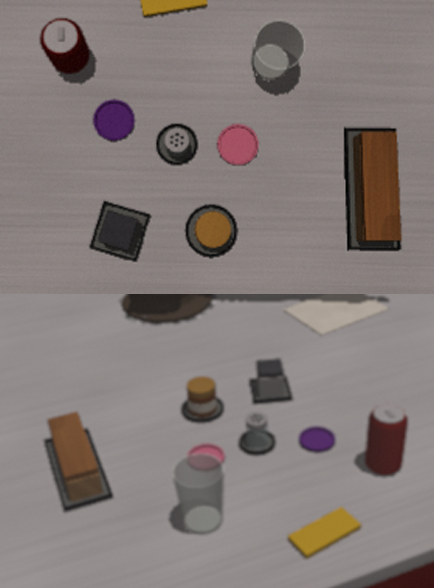

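All four look placed, and the can and cup are standing. The box needs a numeric check in its tray, so I'll measure the lid tops and compare them with the tray centres.

```bash
python3 - <<'E'
from h import *
P={"top":read_camera("top"),"scene":read_camera("scene")}
p=P["top"]
hsv=cv2.cvtColor(p["color"],cv2.COLOR_BGR2HSV)
def blob(x0,x1,y0,y1,lo,z,v=60):
    m=np.zeros((400,640),np.uint8);m[y0:y1,x0:x1]=((hsv[...,1]>lo)&(hsv[...,2]>v))[y0:y1,x0:x1]
    c=max(cv2.findContours(m,0,cv2.CHAIN_APPROX_NONE)[0],key=cv2.contourArea)
    return cv2.minAreaRect(np.array([at(p,u,z)[:2] for u in c[:,0]],np.float32))
print("box",blob(415,470,190,290,110,63,75));print("jar",blob(315,360,245,290,120,63))
T=dict(strawbox_mid=33,tin_mid=33,jar_mid=33,shaker_mid=31,can=0,cup=0)
for n,p in P.items():
    for t,z in T.items():
        for l in landmark_of(t,p)[:1]: print(n,t,round(l["conf"],2),np.round(at(p,l["uv"],z)[:2]))
B={"b":pts("box",543,-329,.01,3,60,170,56),"t":pts("box",467,78,np.radians(-15.4),3,60,50,50),"j":pts("cyl",470,-68,0,3,60,56),"s":pts("cyl",610,-10,0,3,56,40)}
Tr=[pts("box",543,-329,.01,0,9,198,84),pts("box",467,78,np.radians(-15.4),0,9,78,78),pts("cyl",470,-68,0,0,9,84),pts("cyl",610,-10,0,0,9,68)]
im=[]
for n,(r,c,h,w) in dict(top=(190,260,100,215),scene=(170,165,100,215)).items():
    p=P[n];f=3;q=cv2.resize(p["color"][r:r+h,c:c+w],None,fx=f,fy=f,interpolation=2)
    for col,L in (((0,255,0),B.values()),((255,255,0),Tr)):
        for b in L:
            k=len(b)//2;uv=np.array([proj(p,X) for X in b[k:]]);cv2.polylines(q,[np.int32((uv-[c,r]+.5)*f)],True,col,1)
    im.append(q)
cv2.imwrite("pics/t4.png",np.vstack(im)[:600])
E
```

```text
box ((543.1165771484375, -328.22509765625), (166.6232452392578, 54.37887954711914), 0.5097692012786865)
jar ((471.46563720703125, -67.23097229003906), (54.15478515625, 52.42796325683594), 0.6493695378303528)
top strawbox_mid 0.61 [ 540. -324.]
top tin_mid 0.72 [463.  77.]
top jar_mid 0.6 [483. -63.]
top shaker_mid 0.59 [611. -10.]
top can 0.86 [752. 169.]
top cup 0.95 [ 753. -165.]
scene strawbox_mid 0.75 [ 536. -328.]
scene tin_mid 0.9 [462.  83.]
scene jar_mid 0.86 [469. -66.]
scene shaker_mid 0.69 [603. -11.]
scene can 0.74 [760. 173.]
scene cup 0.92 [ 760. -163.]
```

View pics/t4.png

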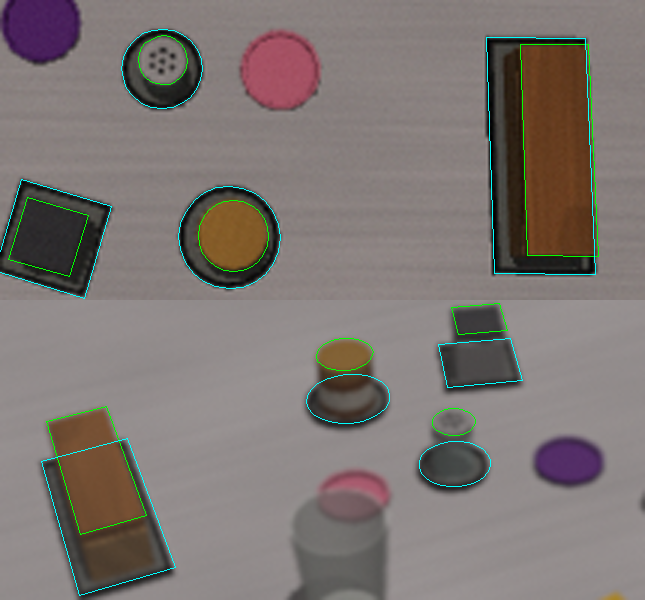

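The projected outlines of all four things and trays match both pictures to within about a pixel, so everything is flat and centred.

```bash
python3 -c "
from station import *
close_job()"
```

```text
the job is handed in; nothing more can be done
```

All four things are standing in their matching trays, and I handed the job in with about 52 s on the robot's clock. I moved the shaker first, then the jar and the tin. The straw box went last, once it was bare. Each was lowered slowly until contact before the gripper opened. I ignored the pink and purple look-alikes.

- **Final position:** outlines computed for the trays and for the things centred and flat in them matched both cameras to about a pixel. The measured lid centres of the box and jar were within 2 mm of their tray centres, against a clearance of about 10 mm.
- **Forces:** the largest force I read when setting something down was about 5 N, well under the limits.
- **Bystanders:** the can and cup look untouched. The network's estimates of their positions differ by up to about 15 mm between readings, which is its usual scatter.
- **One disagreement:** the network put the jar's centre 13 mm off in the top view. The scene camera, the lid measurement and the outline check all put it within about 2 mm, so I took that reading as noise.

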